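Set the router-fence hold-down to a sliding fit

TASK

Take the orange spring clamp off its rack and clip it down over the top of the router fence and the wooden rail standing against it, so that it pinches the rail to the fence, and let go of it. Then turn the hold-down's red thumbscrew clockwise until its pad seats on the rail, and back it off a quarter turn so the rail will slide under it. Finish still gripping the thumbscrew there, holding it still while a workmate nips up the lock nut; leave the clamp on, the rail in place and the other things on the bench alone.

Things in the scene. Friction and masses are not known exactly. Their poses are not given: they have to be found in the camera images.
- station: Router station, fixed: grey board 280 (x) x 460 (y) x 18 mm on the bench; origin under its centre, z up, x to the far side. The steel hold-down stands behind the fence at y = -90 mm; its arm (32 mm wide, top 126 mm, boss top 131 mm above the bench) reaches forward over the rail. Behind the fence: foot (x 35 to 95, top 33 mm), black dust hood (|y| < 39 mm, top 75 mm).
- fence_top (a point): Middle of the wooden fence's top edge, 78 mm above the bench; axes as the station's. The fence runs along y: two upright faces 15 mm thick (x), from y = 30 to 220 and from -220 to -30 mm, either side of the router bit's mouth. On its foot behind it stand black knobs (y = +-187, 48 mm behind this point, top 63 mm above the bench) and end braces (|y| > 208 mm).
- clip_spot (a point): A good place for the clamp: middle of the clear left-hand stretch of the fence (clear for 45 mm either way along y), midway through the 30 mm of fence and rail together, at the height of the rail's top edge (83 mm above the bench). Axes as the station's; the fence runs along y.
- rail: Brown wooden rail, loose, 15 (x) x 380 (y) x 65 (z) mm, about 0.19 kg, standing on edge on the board along the fence's robot-side face (gap under 1 mm). Origin: centre of its underside; z up. Its top is 83 mm above the bench, 5 mm higher than the fence; it may be shifted up to 15 mm along the fence.
- clamp: Spring clamp, orange handles and jaw tips, 140 g, 106 mm tall; starts clipped upright, handles up, over the rack's 30 mm batten. Origin on its hinge pin; x along the pin and the edge, y the way the jaws open, z up to the handles. This body is the half on -y. Jaw tips reach 50 mm below the pin, the bridge 6 mm. On the rack the pin is 12 mm above the batten; clip it as high above the rail.
- clamp_grip (a point): Where to put the TCP to grip the clamp from above: between the handles, 47 mm above the pin, axes as the clamp's. Handle tops are 9 mm higher, 20 mm wide (x). Squeeze along y: the handles are 65 mm over their outsides at the top when the jaws hold 30 mm, 40 mm and parallel when squeezed to their stop, which takes 15 N (grip with 40 N). This half tilts 0.22 rad when squeezed.
- clamp_jaw (a joint): Hinge of the clamp's other half, rad: 0 when the jaws hold 30 mm (rack batten, or fence and rail together), 0.44 squeezed fully open (jaw gap 48 mm), -0.6 shut on nothing. Sprung shut, about 13 N at the jaws.
- rack: Clamp rack, fixed: plywood foot 360 (x) x 110 (y) x 18 mm with an upright batten 30 mm thick (y) along x, top 78 mm above the bench. Origin under its centre. A blue clamp, to be left there, is clipped at x = -125 mm.
- thumbscrew (a joint): Turn of the thumbscrew, rad: 0 = pad seated hard on the rail (a firm stop), growing as it is unscrewed, anticlockwise seen from above; a quarter turn off the seat is 1.57. Starts at 2.0 to 3.4. The screw climbs 3 mm per turn; drag is a light 0.06 N m until it seats, and it stays where it is left.
- wing: Red thumb bar on top of the screw: 46 (x) x 13 (y) x 22 (z) mm, vertical axis through its middle, a white dot near its +x end. Origin at the middle of its underside, 166 mm above the bench when seated; z up, turning with the screw.
- screw_grip (a point): Middle of the thumb bar, on the screw's axis, 177 mm above the bench when seated; axes as the bar's. Grip the bar's 13 mm thickness (along its y) from above with the TCP here or a few mm higher: the fingertips then clear the brass lock nut (21 mm across, top 147 mm when seated).
- pad: Round rubber-faced pad, 26 mm across, 10 mm thick, under the hold-down arm; goes up and down with the screw and does not turn. Origin at the centre of its underside, over the rail's top edge.
- push_block: Yellow push block, 75 x 180 x 72 mm with black handle, lying on the grey board. Leave it alone.
- pencil: Red carpenter's pencil, 12 x 162 x 8 mm, lying on the grey board. Leave it alone.
- tape_measure: Yellow tape measure, 70 x 34 x 60 mm, on the bench to the right. Leave it alone.
- glue: White glue bottle, 60 mm across, 170 mm tall, on the bench to the right. Leave it alone.
- screw_jar: Amber jar of screws, 70 mm across, 85 mm tall, on the bench to the right. Leave it alone.
- screwdriver: Green-handled screwdriver, 200 mm long, on the bench to the left. Leave it alone.
There are look-alikes about, which are no part of the job. Leave any blue look-alike of the clamp alone.

How it is judged:
By the outcome, as a careful person would: the job done as asked, in the order asked, and still so for the second after the job is handed in, while the arm keeps its last pose, push and grip.
It also fails if it takes over 61 s, if anything falls off the work surface, if the arm or the gripper's body presses on something with over 40 N, if the wrist force passes 120 N, or if a joint passes its speed limit or range.

ROBOT

A 6-joint arm with a two-finger parallel gripper is mounted at the origin on the work surface. World frame = base frame: x ahead of the robot, y to its left, z up, the work surface at z = 0. Lengths are in mm, angles in rad, forces in N, time in s.
With the tool pointing down it reaches from about 400 to 825 mm from the base axis. Payload 7 kg.
Tool frame: the origin (TCP) lies between the finger pads, 19 mm behind the fingertips; this is the grasp point; z points along the fingers, y is the line along which they close (so a half turn about z gives the same grasp; the last joint's range is limited). The gripper opens to 85 mm and grips with 20 to 120 N. Pads are 22 mm wide; open, the fingers measure 114 mm over their backs; the gripper's body (76 mm by 85 mm) begins 54 mm behind the grasp point. The pads swing forward as they close: fully open they stand 13 mm farther back than shut.
Start: joints at [1.421, 0.359, 0.012, 0, -1.224, -0.288], TCP at [286.17, 611.312, 250.002] pointing down, gripper open.
Joint ranges: [-3.07, 3.07], [-1.43, 2.12], [-1.02, 1.25], [-3.03, 1.67], [-3.05, -0], [-3.03, 3.03]. Speed limits (rad/s): [2.39, 2.39, 3.01, 3.14, 3.14, 3.14].

INTERFACE

Orientations are given as a rotation vector (axis times angle).
In Python, from station import robot gives the robot as it stands.
- The arm moves only by the tool step_arm, never from a script. Its argument "series" is a list of rows, each an object with "travel": the shift along the tool's x, y, z in m, a list of three; "turn": the turn about the tool's z in degrees; "jaw": the opening, from 0 (shut) to 1 (fully open). A call has 1 to 20 rows; each row shifts and turns the commanded pose from where the row before left it, along the tool's axes as they then stand; what a row does not reach is not made up. A row lasts 1/12 s, in which the tool goes at most 41.7 mm and 7.16 degrees, less where a joint would pass 70% of its speed; a pose out of reach is approached as far as the arm can. A call with a gripper value outside its range is refused whole. The fingers move at their own pace and stop on an object; "newtons" is the grip in N (left out, the last holds). Time passes only in rows, so rows that do not move let the fingers close. It gives the time, the measured TCP pose, the force, the opening and the grip force at its end, in the units of the state.
- robot.get_obs(): the state, without advancing time (a new reading comes with each control period).
- robot.snapshot(name): name is "side" or "top"; returns (picture, depth): 420x560x3 uint8, blue, green, red; 420x560 float32, mm along the optical axis (not along the pixel's ray), 0 where there is no reading.
- robot.calibration(name): a dict with "mtx" (3x3 intrinsics, pixels), "k1" (the pictures are not rectified: a ray, as slopes to the right and down, at radius r is drawn at 1 + k1 r^2 times it, then the intrinsics apply), "origin" and "attitude" of the camera in the world. Camera axes: x right, y up, looking along -z (the intrinsics and any distortion apply to the point x, -y, -z); pixel columns grow to the right and rows downward; lengths in mm; the calibration is good to about 2 mm. A picture is of the moment at which its call begins. calibration takes no time and is no camera call.
- robot.job_done(): hands the job in; it is judged then, once.
Trained networks look in the newest picture that a camera, given by its name, has taken for a name from the list of things; names that differ only in an ending like _2 or _b are one class to them, and where a whole thing is asked for, a point or a joint stands for the part that bears it (a point fixed in the world has none). Each returns a list of dicts, best first, with "confidence" (0 to 1); they miss things now and then, are a little off and sometimes report something else, mostly with a low value. They report only what shows in the picture. A call takes as long as a camera call. They do not tell look-alikes from the thing itself.
- robot.cut_out(query, camera): "mask" (420x560 bool, what is visible of it) and "extent" ([left, top, right, bottom] in pixels, round what is visible of it).
The state is a dict: "t": time; "q": joint angles; "dq": joint speeds; "tau": joint torques, N m; "tool_pos": TCP position; "ee_rot": TCP orientation; "ft_force": force on the tool from outside, world axes, zero at the start; "torque": the same for the moment, N m; "grip_width": finger opening in mm; "grip_force": force on a finger pad.
Only numpy, scipy, OpenCV 4.12 (cv2) and the standard library are available. Lean on these libraries where they do the work, as an engineer would, in place of code of your own. Each camera call takes 0.05 s, during which the arm holds its last target. There are 200 camera calls.

## Working session

There is one attempt and no reset: what is moved stays moved. The work goes in short steps, Python scripts to look and compute and a tool call to move; the robot and the scene stay as the last step left them, time stands still between calls to the robot, and variables do not carry over. Pictures are saved under pics/ and viewed, at most 10 in all, crops included, and the job is handed in when it is done.

Besides the shell and the picture viewer there is one more tool, called as a command line: name --argument value ..., lists and objects as JSON in quotes. step_arm: Moves the arm, as the interface text tells. Its arguments: {"type":"object","properties":{"series":{"type":"array","items":{"type":"object","properties":{"travel":{"type":"array","items":{"type":"number"}},"turn":{"type":"number"},"jaw":{"type":"number"}}}},"newtons":{"type":"number"}},"required":["series"]}

```bash
ls; mkdir -p pics; cat > h.py <<'E'
import numpy as np, cv2
from scipy.spatial.transform import Rotation as R
from station import robot
def cal(n):
    c=robot.calibration(n); A=np.array(c["attitude"],float)
    M=A if A.shape==(3,3) else R.from_rotvec(A).as_matrix()
    return np.array(c["mtx"]),c["k1"],np.array(c["origin"],float),M
def cloud(n,depth):
    K,k1,o,M=cal(n); v,u=np.mgrid[0:420,0:560]
    p=np.stack([u,v],-1).reshape(-1,1,2).astype(float)
    s=cv2.undistortPoints(p,K,np.array([k1,0,0,0.])).reshape(420,560,2)
    d=np.stack([s[...,0],-s[...,1],-np.ones((420,560))],-1)*depth[...,None]
    W=d@M.T+o; W[depth<=0]=np.nan
    return W
def proj(n,P):
    K,k1,o,M=cal(n); c=(np.atleast_2d(P)-o)@M; c=c*[1,-1,-1]
    return cv2.projectPoints(c,np.zeros(3),np.zeros(3),K,np.array([k1,0,0,0.]))[0].reshape(-1,2)
E
python3 - <<'E'
from h import *
o=robot.get_obs(); print(o)
for n in ("side","top"):
    c=robot.calibration(n); print(n,c)
    p,d=robot.snapshot(n); cv2.imwrite(f"pics/{n}0.png",p); np.save(f"{n}0.npy",d)
    for q in ("clamp","wing","rail","rack","station","pad"):
        print(n,q,[(round(r["confidence"],2),[int(x) for x in r["extent"]]) for r in robot.cut_out(q,n)])
E
```

```text
pics
{'t': 0.0, 'q': array([ 1.42112429e+00,  3.59414292e-01,  1.10768196e-02, -3.17801714e-04,
       -1.22415017e+00, -2.88071027e-01]), 'dq': array([-1.46189941e-03, -1.00181642e-03,  4.36843897e-04, -5.40915056e-04,
       -2.84953524e-04, -1.37940356e-05]), 'tau': array([ 3.85807380e-04, -5.83318448e+01,  2.93417966e+01,  6.93696544e+00,
       -6.00319632e-03,  2.83044244e-06]), 'tool_pos': array([285.98796343, 610.92000247, 249.05960525]), 'ee_rot': array([ 3.06493988e+00, -6.81923407e-01, -2.84389634e-04]), 'ft_force': array([-0.36397058, -0.66763657,  0.17466752]), 'torque': array([ 0.01437365,  0.01140214, -0.00991552]), 'grip_force': 0.0, 'grip_width': 85.65766721084579}
side {'mtx': array([[460.77611034,   0.        , 286.87186368],
       [  0.        , 460.77611034, 211.3842367 ],
       [  0.        ,   0.        ,   1.        ]]), 'k1': -0.018931992806997824, 'origin': array([  325.06361532, -1078.81207532,  1012.2191313 ]), 'attitude': array([ 0.90922852, -0.05452235, -0.13739076])}
side clamp [(0.72, [226, 203, 245, 221]), (0.71, [297, 281, 319, 320]), (0.54, [290, 
[... 233 characters left out ...]
6, 343])]
side pad [(0.79, [328, 241, 345, 276])]
top {'mtx': array([[538.36940042,   0.        , 280.69323519],
       [  0.        , 538.36940042, 207.25614312],
       [  0.        ,   0.        ,   1.        ]]), 'k1': -0.08912012858398116, 'origin': array([ 125.6686153 ,   23.43928683, 1894.19293218]), 'attitude': array([ 0.15531669, -0.15885078, -1.54230865])}
top clamp [(0.69, [134, 179, 159, 191]), (0.27, [341, 176, 355, 185])]
top wing [(0.68, [263, 208, 316, 236]), (0.52, [342, 175, 353, 186]), (0.48, [343, 173, 351, 185])]
top rail [(0.66, [263, 182, 370, 204])]
top rack [(0.55, [163, 169, 218, 269])]
top station [(0.8, [252, 151, 388, 245])]
top pad [(0.53, [343, 176, 353, 188])]
```

```bash
python3 - <<'E'
from h import *
a=cv2.imread("pics/side0.png")[120:360,200:420]; b=cv2.imread("pics/top0.png")[130:290,110:410]
cv2.imwrite("pics/s1.png",cv2.resize(a,None,fx=2.5,fy=2.5,interpolation=2))
cv2.imwrite("pics/t1.png",cv2.resize(b,None,fx=2.6,fy=2.6,interpolation=2))
E
```

```text
(no output)
```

View pics/s1.png

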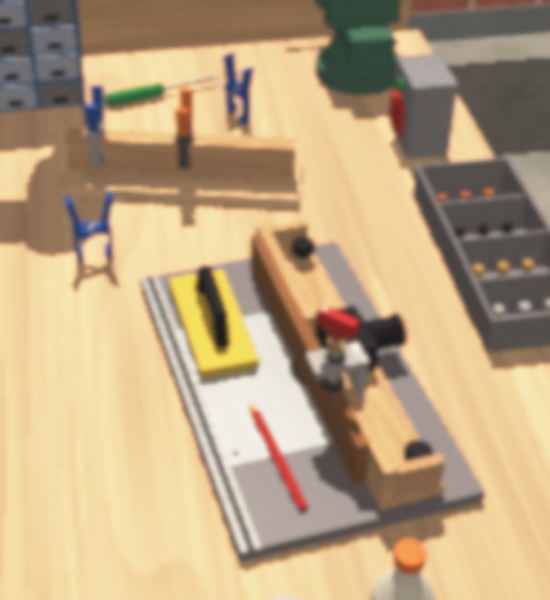

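View pics/t1.png

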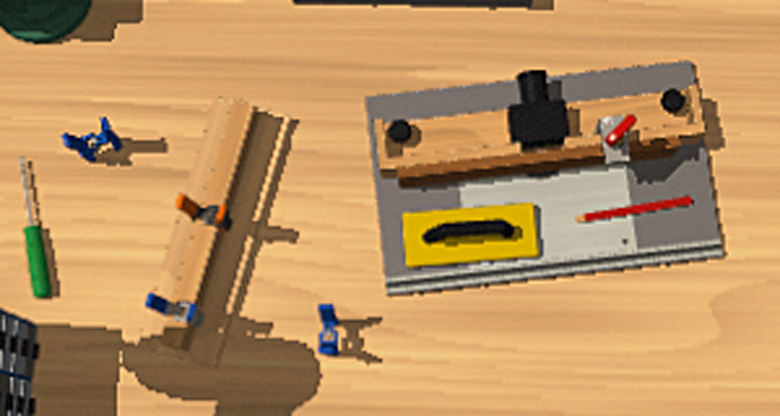

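The side view shows the candidates for the clamp: orange on the rack at (274,170), blue on the rack at (238,170), blue on the bench at (295,156) and (236,214), and the orange glue cap at (363,341). In the top view, orange is at (188,211), blue on the rack at (176,248), and the red thumb bar at (349,180). I choose the orange clamp on the rack.

```bash
python3 - <<'E'
from h import *
def rect(P): 
    r=cv2.minAreaRect(P[:,:2].astype(np.float32)); return np.round(r[0],1),np.round(r[1],1),round(r[2],2),len(P)
for n in ("top","side"):
    im=cv2.imread(f"pics/{n}0.png"); W=cloud(n,np.load(f"{n}0.npy")); z=W[...,2]
    hsv=cv2.cvtColor(im,cv2.COLOR_BGR2HSV); H,S,V=[hsv[...,i].astype(int) for i in range(3)]
    print(n,"bench z",np.nanmedian(z[(abs(z)<12)]))
    x,y=W[...,0],W[...,1]
    red=((H<5)|(H>174))&(S>170)&(V>90)
    m=red&(z>120)&(z<220); P=W[m]; print("wing",P.mean(0),rect(P))
    v,u=np.where(m); print(" px",u.mean(),v.mean())
    org=(H>=6)&(H<=16)&(S>190)&(z>60)&(z<180)
    k,l,st,c=cv2.connectedComponentsWithStats(org.astype(np.uint8))
    for i in range(1,k):
        if st[i,4]>5: P=W[l==i]; print("org",st[i],P.mean(0).round(1),P.min(0).round(1),P.max(0).round(1))
    # planes
    rgn={"top":(163,165,225,275),"side":(220,150,325,205)}[n]
    b=np.zeros((420,560),bool); b[rgn[1]:rgn[3],rgn[0]:rgn[2]]=1
    P=W[b&(abs(z-78)<7)&(S<170)]; print("batten top",rect(P),np.median(P[:,2]))
    rgn={"top":(248,150,395,245),"side":(250,205,400,345)}[n]
    b=np.zeros((420,560),bool); b[rgn[1]:rgn[3],rgn[0]:rgn[2]]=1
    P=W[b&(abs(z-18)<8)]; print("board",rect(P),np.median(P[:,2]))
    P=W[b&(abs(z-80.5)<7)&(H>5)&(H<25)&(S>60)]; print("fence+rail top",rect(P),np.median(P[:,2]))
    np.savez(f"f{n}.npz",P=P,c=im[b&(abs(z-80.5)<7)&(H>5)&(H<25)&(S>60)])
E
```

```text
top bench z 1.0821795873284827
wing [ 523.54318439 -645.72884697  165.35645171] (array([ 531.1, -463.5]), array([571.3, 422.9]), 89.91, 6511)
 px 481.4017816003686 198.77868223007218
org [470  98   2   5   7] [ 894.6 -646.   114.3] [ 888.9 -647.8  106.6] [ 903.6 -643.4  124.2]
org [351 106  12   9  24] [ 849.2 -236.7   88. ] [ 838.4 -259.9   73.9] [ 868.1 -219.6   99.8]
org [442 110   6   2   6] [ 859.2 -556.2   94.1] [ 849.1 -559.2   67.6] [ 868.5 -554.1  125.9]
org [446 116   3   4   6] [ 825.5 -557.8  117.5] [ 819.2 -559.1   99.5] [ 833.1 -556.7  126.7]
org [471 116   3   6   7] [ 825.  -647.3  113.3] [ 812.1 -649.8   98.9] [ 830.7 -644.1  123.9]
org [468 127   5   5  10] [ 795.6 -649.5   85.3] [ 789.  -659.5   62.3] [ 802.2 -646.   104.8]
org [445 128   8   4  11] [ 789.3 -570.9   88.9] [ 786.  -582.8   66.5] [ 792.7 -555.6  114.3]
org [474 128   3   4   8] [ 789.9 -662.6   98.1] [ 785.6 -672.7   80.5] [ 792.6 -656.3  112.8]
org [478 128   6   5   8] [ 791.9 -685.1   94.6] [ 788.8 -701.2   73.3] [ 797.7 -668.7  118.2]
org [484 129   4   4   6] [ 790.1 -703.7   94.5] [ 789.2 -710.
[... 696 characters left out ...]
y([460.6, 335.3]), array([ 48.8, 339.3]), 77.74, 678) 78.2288178796997
board (array([ 553. , -123.3]), array([346.5, 533.6]), 1.28, 5114) 18.589072486328064
fence+rail top (array([ 582.7, -105.9]), array([196.6, 436.9]), 20.86, 817) 80.50050522408719
side bench z 0.03638490579567133
wing [ 571.80196583 -243.31399782  167.97857246] (array([658. , 426.9]), array([1350.7, 2232.1]), 8.17, 9676)
 px 354.6596734187681 332.61719718892107
batten top (array([441. , 338.1]), array([391.1, 237.4]), 23.26, 527) 76.80788240894117
board (array([664.8, -82.3]), array([524.1, 485.6]), 8.05, 6451) 17.879829397642084
fence+rail top (array([ 579. , -107.9]), array([196.5, 441.3]), 20.15, 984) 79.69414366162073
```

```bash
cat > fit.py <<'E'
from h import *
from scipy.optimize import differential_evolution as DE
def hs(x,y,f,s):
    h=np.full(x.shape,0.); h[(abs(x)<140)&(abs(y)<230)]=18
    h[(x>f+7.5)&(x<f+67.5)&(abs(y)<220)]=33
    h[(x>f+7.5)&(x<f+67.5)&(abs(y)<39)]=75
    h[(abs(x-f)<7.5)&(abs(y)<220)&(abs(y)>30)]=78
    h[(abs(x-f+15)<7.5)&(abs(y-s)<190)]=83
    return h
def hr(x,y):
    h=np.full(x.shape,0.); h[(abs(x)<180)&(abs(y)<55)]=18
    h[(abs(y)<15)&(abs(x)<180)]=78
    return h
def loc(P,x,y,a): 
    c,s=np.cos(a),np.sin(a); dx,dy=P[:,0]-x,P[:,1]-y; return c*dx+s*dy,-s*dx+c*dy
D={}
for n in ("top","side"):
    W=cloud(n,np.mean([robot.snapshot(n)[1] for _ in range(3)],0)).reshape(-1,3); D[n]=W[np.isfinite(W).all(1)]
D["both"]=np.vstack([D["top"],D["side"]])
for n,W in D.items():
    P=W[(abs(W[:,0]-553)<220)&(abs(W[:,1]+115)<290)]
    def cs(p):
        x,y=loc(P,*p[:3]); return np.minimum(abs(P[:,2]-hs(x,y,p[3],p[4])),15).mean()
    r=DE(cs,[(520,590),(-160,-80),(-.3,.5),(20,40),(-16,16)],seed=1,popsize=12,maxiter=80,polish=False); print(n,"station",r.x.round(3),r.fun)
    Q=W[(abs(W[:,0]-455)<210)&(abs(W[:,1]-330)<140)]
    def cr(p):
        x,y=loc(Q,*p); return np.minimum(abs(Q[:,2]-hr(x,y)),15).mean()
    r=DE(cr,[(400,500),(280,380),(1,1.8)],seed=1,popsize=12,maxiter=80,polish=False); print(n,"rack",r.x.round(3),r.fun)
    # edges of known features after fitting
E
cat > feat.py <<'E'
from h import *
for n in ("top","side"):
    im,d=robot.snapshot(n); W=cloud(n,d); z=W[...,2]
    hsv=cv2.cvtColor(im,cv2.COLOR_BGR2HSV); H,S,V=[hsv[...,i].astype(int) for i in range(3)]
    x,y=W[...,0],W[...,1]
    m=((H<6)|(H>172))&(S>150)&(V>70)&(z>140)&(z<215)&(abs(x-585)<70)&(abs(y+195)<70)
    P=W[m]; print(n,"wing",len(P),np.median(P,0).round(1),cv2.minAreaRect(P[:,:2].astype(np.float32)))
    m=(H<18)&(S>150)&(V>90)&(z>100)&(z<165)&(abs(x-467)<50)&(abs(y-333)<50)
    P=W[m]; print(n,"orange",len(P),np.mean(P,0).round(1),P.min(0).round(1),P.max(0).round(1))
    v,u=np.where(m); print(np.c_[u,v,W[m].round()].astype(int)[::4].tolist())
E
time python3 fit.py; python3 feat.py
```

```text
top station [ 5.46303e+02 -1.09643e+02  1.38000e-01  2.89380e+01  6.30500e+00] 4.219822618692551
top rack [432.037 377.266   1.776] 7.9311762384181845
side station [ 5.45932e+02 -1.07805e+02  1.40000e-01  2.73800e+01  1.46100e+01] 3.5792900594163863
side rack [497.575 379.173   1.771] 9.075953816894813
both station [ 5.47473e+02 -1.08343e+02  1.43000e-01  2.79740e+01 -3.85000e-01] 3.931729784434285
both rack [432.037 377.266   1.776] 8.418331106346365
top wing 50 [ 570.3 -195.7  188.1] ((570.301513671875, -194.52101135253906), (12.609715461730957, 47.374488830566406), 47.85179901123047)
top orange 51 [468.  340.6 133.9] [451.8 304.  103.2] [482.6 364.6 152.2]
[[179, 205, 480, 360, 152], [180, 206, 479, 359, 139], [180, 207, 475, 358, 145], [181, 208, 473, 357, 134], [179, 209, 467, 360, 149], [184, 209, 475, 351, 109], [179, 210, 464, 361, 145], [184, 210, 473, 352, 103], [180, 211, 463, 359, 134], [184, 211, 469, 351, 105], [183, 212, 465, 354, 108], [193, 213, 454, 313, 151], [194, 214, 452, 310, 145]]
side wing 127 [ 570.8 -201.   182. ] ((571.4352416992188, -197.09242248535156), (17.091020584106445, 44.30712127685547), 45.3767204284668)
side orange 63 [467.9 330.8 126.6] [456.7 301.6 101.9] [478.  364.3 144.7]
[[273, 156, 471, 361, 144], [274, 157, 474, 355, 143], [275, 158, 478, 361, 135], [273, 160, 470, 363, 126], [274, 161, 474, 360, 123], [275, 162, 476, 351, 124], [275, 163, 477, 357, 116], [274, 164, 468, 307, 144], [273, 165, 465, 310, 138], [272, 166, 461, 312, 133], [271, 167, 457, 306, 132], [275, 167, 476, 352, 102], [274, 168, 467, 307, 127], [272, 170, 460, 308, 118], [273, 171, 465, 318, 107], [274, 172, 468, 315, 105]]
real	0m8.340s
user	0m3.754s
sys	0m0.363s
```

```bash
sed -i 's/(1,1.8)/(-.5,.1)/' fit.py; python3 fit.py | grep rack; python3 - <<'E'
from h import *
im,d=robot.snapshot("side")
cv2.imwrite("pics/c.png",cv2.resize(im[140:220,220:330],None,fx=6,fy=6,interpolation=2))
E
```

```text
top rack [ 4.63834e+02  3.37253e+02 -2.39000e-01] 3.536590067044118
side rack [ 4.60083e+02  3.40282e+02 -2.55000e-01] 5.77673057305758
both rack [ 4.62921e+02  3.37773e+02 -2.36000e-01] 4.355645016418617
```

View pics/c.png

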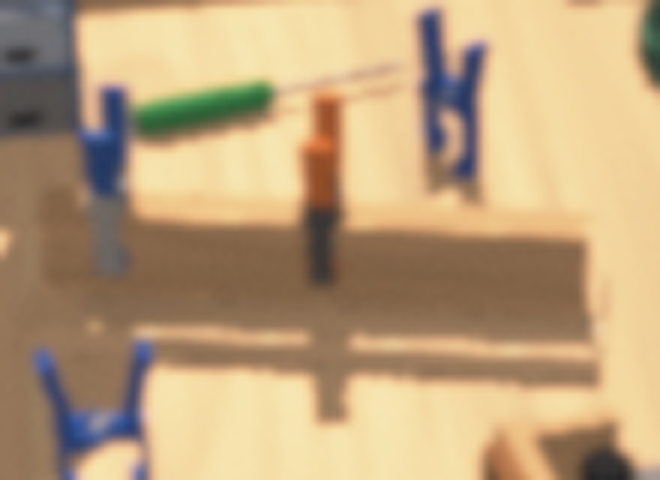

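The crop confirms it: the orange clamp is upright on the batten at about (274,165), the blue one is at the rack's left end, and two blue ones stand on the bench. The pin should be at about (467.5, 336), with rack yaw -13.6°. I'll move above it.

step_arm --series '[{"turn": -5.75, "jaw": 1}, {"turn": -5.75}, {"travel": [0.024, 0.0225, 0.0035]}, {"travel": [0.024, 0.0225, 0.0035]}, {"travel": [0.024, 0.0225, 0.0035]}, {"travel": [0.024, 0.0225, 0.0035]}, {"travel": [0.024, 0.0225, 0.0035]}, {"travel": [0.024, 0.0225, 0.0035]}, {"travel": [0.024, 0.0225, 0.0035]}, {"travel": [0.024, 0.0225, 0.0035]}, {"travel": [0.024, 0.0225, 0.0035]}, {"travel": [0.025, 0.0225, 0.0035]}, {}, {}]'

```text
validation failed for argument at $.se...
```

step_arm --series '[{"travel": [0, 0, 0], "turn": -5.75, "jaw": 1}, {"travel": [0, 0, 0], "turn": -5.75, "jaw": 1}, {"travel": [0.024, 0.0225, 0.0035], "turn": 0, "jaw": 1}, {"travel": [0.024, 0.0225, 0.0035], "turn": 0, "jaw": 1}, {"travel": [0.024, 0.0225, 0.0035], "turn": 0, "jaw": 1}, {"travel": [0.024, 0.0225, 0.0035], "turn": 0, "jaw": 1}, {"travel": [0.024, 0.0225, 0.0035], "turn": 0, "jaw": 1}, {"travel": [0.024, 0.0225, 0.0035], "turn": 0, "jaw": 1}, {"travel": [0.024, 0.0225, 0.0035], "turn": 0, "jaw": 1}, {"travel": [0.024, 0.0225, 0.0035], "turn": 0, "jaw": 1}, {"travel": [0.024, 0.0225, 0.0035], "turn": 0, "jaw": 1}, {"travel": [0.025, 0.0225, 0.0035], "turn": 0, "jaw": 1}, {"travel": [0, 0, 0], "turn": 0, "jaw": 1}, {"travel": [0, 0, 0], "turn": 0, "jaw": 1}]'

```text
t: 2.62
tool_pos: [468.4, 334.5, 215.0]
ee_rot: [3.119, -0.376, -0.0]
ft_force: [0.5, 0.1, 0.5]
grip_width: 85.5
grip_force: 0.0
```

step_arm --series '[{"travel": [0, 0, 0.02], "turn": 0, "jaw": 1}, {"travel": [0, 0, 0.02], "turn": 0, "jaw": 1}, {"travel": [0, 0, 0.01], "turn": 0, "jaw": 1}, {"travel": [0, 0, 0.01], "turn": 0, "jaw": 1}, {"travel": [0, 0, 0.01], "turn": 0, "jaw": 1}, {"travel": [0, 0, 0.008], "turn": 0, "jaw": 1}, {"travel": [0, 0, 0], "turn": 0, "jaw": 1}]'

```text
t: 3.2
tool_pos: [466.9, 335.8, 135.4]
ee_rot: [3.118, -0.371, -0.002]
ft_force: [-0.7, -0.6, -0.5]
grip_width: 85.5
grip_force: 0.0
```

```bash
python3 - <<'E'
from h import *
im,d=robot.snapshot("side"); im2,_=robot.snapshot("top")
a=cv2.resize(im[120:200,240:320],(400,400),interpolation=2); b=cv2.resize(im2[170:250,150:230],(400,400),interpolation=2)
cv2.imwrite("pics/g.png",np.hstack([a,b]))
E
```

```text
(no output)
```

View pics/g.png

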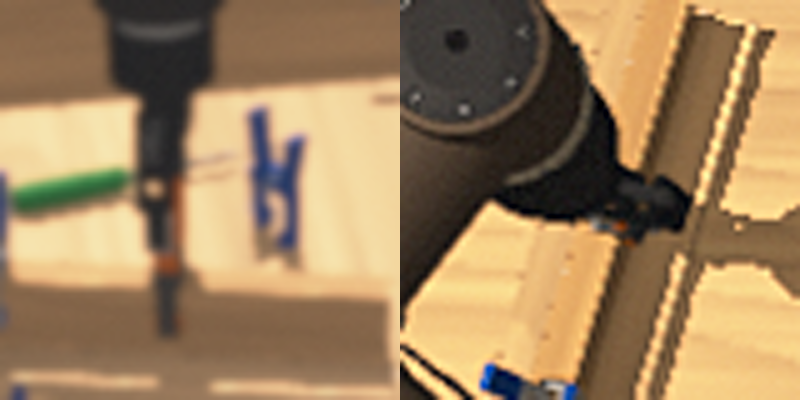

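The fingers straddle the handles, with the near finger at about (158,235) in the left crop and the clamp at about (170,250). The clamp sits a few mm towards the rack's +x, so I'll shift by 3 mm and squeeze.

step_arm --series '[{"travel": [0.003, 0, -0.001], "turn": 0, "jaw": 1}, {"travel": [0, 0, 0], "turn": 0, "jaw": 0.7}, {"travel": [0, 0, 0], "turn": 0, "jaw": 0.5}, {"travel": [0, 0, 0], "turn": 0, "jaw": 0.3}, {"travel": [0, 0, 0], "turn": 0, "jaw": 0.3}, {"travel": [0, 0, 0], "turn": 0, "jaw": 0.3}, {"travel": [0, 0, 0], "turn": 0, "jaw": 0.3}, {"travel": [0, 0, 0], "turn": 0, "jaw": 0.3}, {"travel": [0, 0, 0], "turn": 0, "jaw": 0.3}, {"travel": [0, 0, 0], "turn": 0, "jaw": 0.3}]' --newtons 40

```text
t: 4.13
tool_pos: [472.2, 336.7, 140.6]
ee_rot: [-3.116, 0.369, -0.006]
ft_force: [0.4, -0.4, 11.0]
grip_width: 38.9
grip_force: 40.8
```

step_arm --series '[{"travel": [0, 0, -0.01], "turn": 0, "jaw": 0.3}, {"travel": [0, 0, -0.015], "turn": 0, "jaw": 0.3}, {"travel": [0, 0, -0.025], "turn": 0, "jaw": 0.3}, {"travel": [0, 0, -0.03], "turn": 0, "jaw": 0.3}, {"travel": [0, 0, -0.02], "turn": 0, "jaw": 0.3}, {"travel": [0, 0, 0], "turn": 0, "jaw": 0.3}, {"travel": [0, 0, 0], "turn": 0, "jaw": 0.3}]'

```text
t: 4.72
tool_pos: [470.5, 335.5, 239.3]
ee_rot: [-3.117, 0.372, -0.001]
ft_force: [-0.1, -0.0, -1.2]
grip_width: 38.5
grip_force: 40.9
```

```bash
python3 - <<'E'
from h import *
im,d=robot.snapshot("side"); o=robot.get_obs(); p=o["tool_pos"]; print(p,o["ft_force"],o["q"])
u,v=proj("side",p)[0]; print(u,v, proj("side",p-[0,0,47]),proj("side",p-[0,0,97]))
u,v=int(u),int(v)
cv2.imwrite("pics/l.png",cv2.resize(im[v-30:v+70,u-50:u+50],(600,600),interpolation=2))
E
```

```text
[469.9697771  334.93956628 237.88225751] [-0.73568985 -0.19486671 -2.70446929] [ 9.57522372e-01  2.07453598e-01 -2.26402648e-01 -7.68865946e-04
 -1.13723334e+00  3.76162301e-01]
272.86403437966845 136.48824872578996 [[273.25750681 148.32023274]] [[273.66151462 160.45999031]]
```

View pics/l.png

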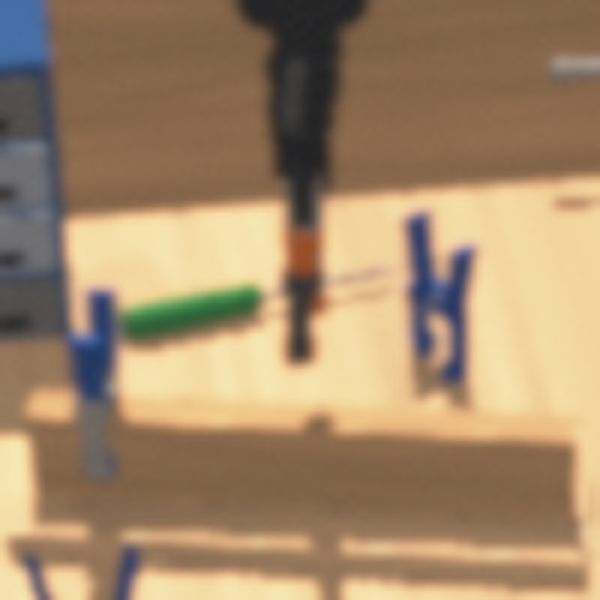

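The clamp hangs straight in the fingers, handles at crop (303,250) and jaw tips at (300,360), and the rack's middle is empty. I'll check the fence locally before moving.

```bash
python3 - <<'E'
from h import *
x0,y0,a=546.3,-108.7,.1395
for n in ("side","top"):
    W=cloud(n,np.mean([robot.snapshot(n)[1] for _ in range(3)],0)); W=W.reshape(-1,3); W=W[np.isfinite(W).all(1)]
    d=W[:,:2]-[x0,y0]; L=np.c_[d@[np.cos(a),np.sin(a)],d@[-np.sin(a),np.cos(a)],W[:,2]]
    for lo,hi in ((60,105),(105,150),(150,180)):
        m=(L[:,1]>lo)&(L[:,1]<hi)&(abs(L[:,0]-20)<90)
        P=L[m]; print(n,lo,[(b,int(np.median(P[k,2]))) for b in range(-20,90,5) if (k:=(abs(P[:,0]-b)<2.5)).sum()>3])
    p=robot.get_obs()["tool_pos"]
    m=(abs(W[:,0]-p[0])<14)&(abs(W[:,1]-p[1])<45)&(W[:,2]>110)&(W[:,2]<235)
    P=W[m]; print(n,"clamp low",np.percentile(P[:,2],[0,2,5,10]).round(), P[P[:,2]<165].mean(0).round(1), "tcp",p.round(1))
E
```

```text
side 60 [(-20, 17), (-15, 17), (-10, 18), (-5, 17), (0, 18), (5, 52), (10, 82), (15, 82), (20, 80), (25, 77), (30, 77), (35, 77), (55, 34), (60, 32), (65, 32), (75, 32), (80, 33), (85, 32)]
side 105 [(-20, 17), (-15, 17), (-10, 17), (-5, 17), (0, 17), (5, 52), (10, 82), (15, 82), (20, 78), (25, 77), (30, 78), (35, 77), (55, 32), (60, 32), (65, 33), (70, 33), (75, 31), (80, 32), (85, 32)]
side 150 [(-20, 17), (-15, 16), (-10, 16), (-5, 17), (0, 17), (5, 51), (10, 82), (15, 82), (20, 79), (25, 77), (30, 77), (55, 32), (60, 32), (65, 39), (70, 45), (75, 34), (80, 33), (85, 33)]
side clamp low [135. 137. 140. 147.] [464.4 317.1 147.9] tcp [469.9 334.7 236.7]
top 60 [(-20, 18), (-15, 20), (-10, 18), (-5, 19), (0, 18), (5, 49), (10, 82), (15, 83), (20, 83), (25, 80), (30, 78), (35, 77), (50, 34), (55, 33), (60, 33), (65, 33), (70, 32), (75, 34), (80, 33), (85, 33)]
top 105 [(-20, 18), (-15, 19), (-10, 20), (-5, 17), (0, 18), (5, 51), (10, 83), (15, 83), (20, 81), (25, 79), (30, 78), (35, 77), (45, 36), (50, 35), (55, 34), (60, 33), (65, 33), (70, 34), (75, 33), (80, 34), (85, 33)]
top 150 [(-20, 17), (-15, 19), (-10, 19), (-5, 18), (0, 18), (5, 48), (10, 83), (15, 83), (20, 83), (25, 79), (30, 79), (35, 80), (50, 32), (55, 34), (60, 32), (65, 35), (70, 33), (75, 34), (80, 35), (85, 34)]
top clamp low [136. 137. 141. 144.] [462.2 325.  149.6] tcp [470.3 335.  237.1]
```

step_arm --series '[{"travel": [0.008, 0.0153, 0], "turn": 0, "jaw": 0.3}, {"travel": [0.0159, 0.0307, 0], "turn": 0, "jaw": 0.3}, {"travel": [0.0159, 0.0307, 0], "turn": 0, "jaw": 0.3}, {"travel": [0.0159, 0.0307, 0], "turn": 0, "jaw": 0.3}, {"travel": [0.0159, 0.0307, 0], "turn": 0, "jaw": 0.3}, {"travel": [0.0159, 0.0307, 0], "turn": 0, "jaw": 0.3}, {"travel": [0.0159, 0.0307, 0], "turn": 0, "jaw": 0.3}, {"travel": [0.0159, 0.0307, 0], "turn": 0, "jaw": 0.3}, {"travel": [0.0159, 0.0307, 0], "turn": 0, "jaw": 0.3}, {"travel": [0.0159, 0.0307, 0], "turn": 0, "jaw": 0.3}, {"travel": [0.0075, 0.0155, 0], "turn": 6.8, "jaw": 0.3}, {"travel": [0, 0, 0], "turn": 6.8, "jaw": 0.3}, {"travel": [0, 0, 0], "turn": 6.8, "jaw": 0.3}, {"travel": [0, 0, 0], "turn": 6.8, "jaw": 0.3}, {"travel": [0, 0, 0], "turn": 6.8, "jaw": 0.3}, {"travel": [0, 0, 0], "turn": 6.8, "jaw": 0.3}, {"travel": [0, 0, 0], "turn": 6.8, "jaw": 0.3}, {"travel": [0, 0, 0], "turn": 6.8, "jaw": 0.3}, {"travel": [0, 0, 0], "turn": 6.8, "jaw": 0.3}, {"travel": [0, 0, 0], "turn": 7.1, "jaw": 0.3}]'

```text
t: 6.73
tool_pos: [552.2, -1.0, 237.6]
ee_rot: [2.366, -2.065, -0.001]
ft_force: [0.2, -0.7, -1.7]
grip_width: 38.7
grip_force: 40.9
```

step_arm --series '[{"travel": [0, 0, 0], "turn": 0, "jaw": 0.3}, {"travel": [0, 0, 0], "turn": 0, "jaw": 0.3}, {"travel": [0, 0, 0], "turn": 0, "jaw": 0.3}]'

```text
t: 6.98
tool_pos: [552.4, -0.7, 237.8]
ee_rot: [2.377, -2.054, -0.0]
ft_force: [0.6, 0.6, -1.2]
grip_width: 38.2
grip_force: 40.9
```

```bash
python3 - <<'E'
from h import *
x0,y0,a=546.3,-108.7,.1395
im,d=robot.snapshot("side"); robot_o=robot.get_obs(); p=robot_o["tool_pos"]
W=cloud("side",d).reshape(-1,3); W=W[np.isfinite(W).all(1)]
T=lambda W:np.c_[(W[:,:2]-[x0,y0])@[np.cos(a),np.sin(a)],(W[:,:2]-[x0,y0])@[-np.sin(a),np.cos(a)],W[:,2]]
L=T(W);t=T(p[None])[0];r=robot_o["ee_rot"];print("tcp local",t,"thx deg",2*np.degrees(np.arctan2(r[1],r[0])),robot_o["q"].round(3),robot_o["ft_force"])
m=(abs(L[:,0]-t[0])<45)&(abs(L[:,1]-t[1])<16)&(L[:,2]>110)&(L[:,2]<205)
P=L[m]; print(len(P),P.min(0),P.max(0))
for lo,hi in ((125,160),(160,185),(185,205)):
    Q=P[(P[:,2]>lo)&(P[:,2]<hi)]
    if len(Q): print(lo,len(Q),Q.min(0).round(),Q.max(0).round())
u,v=proj("side",p)[0].astype(int)
cv2.imwrite("pics/m.png",cv2.resize(im[v-30:v+70,u-50:u+50],(600,600),interpolation=2))
E
```

```text
tcp local [ 21.09654336 106.17405089 237.88415596] thx deg -81.69183560035711 [ 0.353  0.167 -0.279  0.    -1.126 -0.208] [ 0.44439053 -0.17596699 -1.15385297]
222 [-16.63424244  93.30332199 132.96652979] [ 53.77713115 120.36076082 204.89647358]
125 68 [-17.  97. 133.] [ 54. 120. 159.]
160 83 [-12.  94. 160.] [ 49. 120. 185.]
185 71 [ -7.  93. 185.] [ 43. 119. 205.]
```

View pics/m.png

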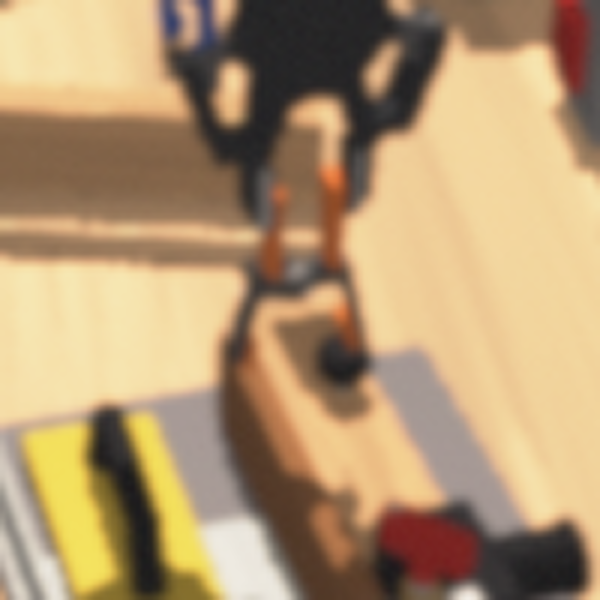

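The clamp hangs open and square over the fence, its jaws straddling it. Lowering it now.

step_arm --series '[{"travel": [0, -0.0015, 0.02], "turn": 0, "jaw": 0.3}, {"travel": [0, 0, 0.02], "turn": 0, "jaw": 0.3}, {"travel": [0, 0, 0.01], "turn": 0, "jaw": 0.3}, {"travel": [0, 0, 0.008], "turn": 0, "jaw": 0.3}, {"travel": [0, 0, 0.008], "turn": 0, "jaw": 0.3}, {"travel": [0, 0, 0.008], "turn": 0, "jaw": 0.3}, {"travel": [0, 0, 0.008], "turn": 0, "jaw": 0.3}, {"travel": [0, 0, 0.005], "turn": 0, "jaw": 0.3}, {"travel": [0, 0, 0], "turn": 0, "jaw": 0.3}, {"travel": [0, 0, 0], "turn": 0, "jaw": 0.3}]'

```text
t: 7.87
tool_pos: [554.1, -0.3, 151.0]
ee_rot: [2.373, -2.058, -0.0]
ft_force: [0.0, 0.2, -1.5]
grip_width: 38.7
grip_force: 40.9
```

```bash
python3 - <<'E'
from h import *
im,d=robot.snapshot("side"); p=robot.get_obs()["tool_pos"]; print(p)
u,v=proj("side",p)[0].astype(int)
cv2.imwrite("pics/n.png",cv2.resize(im[v-20:v+40,u-30:u+30],(600,600),interpolation=2))
E
```

```text
[ 5.54308457e+02 -1.99992597e-01  1.51329324e+02]
```

View pics/n.png

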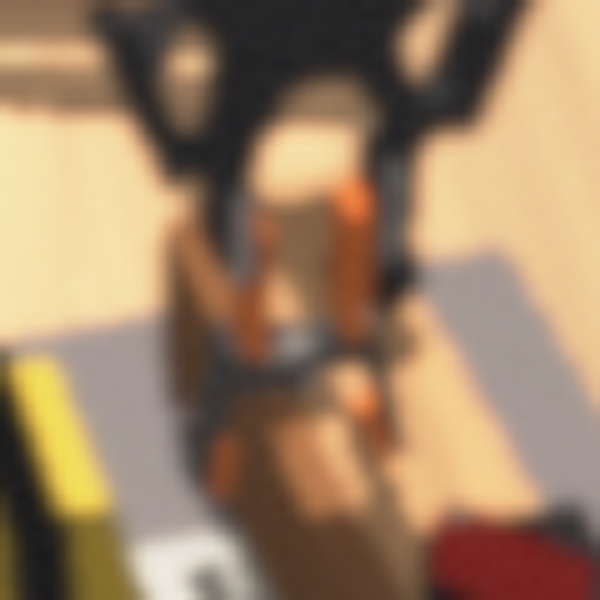

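The jaws straddle the fence and rail, with tips at about (220,470) and (365,410) and no contact force. Two more mm down, then I let it close.

step_arm --series '[{"travel": [0, 0, 0.002], "turn": 0, "jaw": 0.3}, {"travel": [0, 0, 0], "turn": 0, "jaw": 0.5}, {"travel": [0, 0, 0], "turn": 0, "jaw": 0.58}, {"travel": [0, 0, 0], "turn": 0, "jaw": 0.66}, {"travel": [0, 0, 0], "turn": 0, "jaw": 0.74}, {"travel": [0, 0, 0], "turn": 0, "jaw": 0.82}, {"travel": [0, 0, 0], "turn": 0, "jaw": 0.9}, {"travel": [0, 0, 0], "turn": 0, "jaw": 1}, {"travel": [0, 0, 0], "turn": 0, "jaw": 1}, {"travel": [0, 0, 0], "turn": 0, "jaw": 1}, {"travel": [0, 0, -0.01], "turn": 0, "jaw": 1}, {"travel": [0, 0, -0.02], "turn": 0, "jaw": 1}, {"travel": [0, 0, -0.03], "turn": 0, "jaw": 1}, {"travel": [0, 0, -0.03], "turn": 0, "jaw": 1}, {"travel": [0, 0, 0], "turn": 0, "jaw": 1}]'

```text
t: 9.17
tool_pos: [557.1, -0.0, 246.2]
ee_rot: [-2.369, 2.053, -0.011]
ft_force: [1.2, 0.6, 0.5]
grip_width: 85.5
grip_force: 0.0
```

```bash
python3 - <<'E'
from h import *
x0,y0,a=546.3,-108.7,.1395
im,d=robot.snapshot("side"); p=robot.get_obs()["tool_pos"]; print(p,robot.get_obs()["ft_force"])
W=cloud("side",d)
hsv=cv2.cvtColor(im,cv2.COLOR_BGR2HSV); H,S,V=[hsv[...,i].astype(int) for i in range(3)]
m=((H<18)&(S>170)&(V>90)&(abs(W[...,0]-554)<50)&(abs(W[...,1])<25)&(W[...,2]>90)&(W[...,2]<170)); P=W[m]
dd=P[:,:2]-[x0,y0]; L=np.c_[dd@[np.cos(a),np.sin(a)],dd@[-np.sin(a),np.cos(a)],P[:,2]]
print("handles",len(P),L.min(0),L.max(0))
# wing PCA both cameras
for n in ("side","top"):
    im2,d2=robot.snapshot(n); W=cloud(n,d2); hsv=cv2.cvtColor(im2,cv2.COLOR_BGR2HSV); H,S,V=[hsv[...,i].astype(int) for i in range(3)]
    m=((H<6)|(H>172))&(S>150)&(V>70)&(W[...,2]>150)&(W[...,2]<205)&(abs(W[...,0]-571)<40)&(abs(W[...,1]+196)<40)
    P=W[m]
    P=P[P[:,2]>np.percentile(P[:,2],97)-8] # top face
    w,v=np.linalg.eigh(np.cov(P[:,:2].T)); t=v[:,1]; mid=P[:,:2].mean(0); s=(P[:,:2]-mid)@t; q=(P[:,:2]-mid)@v[:,0]
    print(n,len(P),"z",np.percentile(P[:,2],[50,90]).round(1),"mid",mid+t*(s.max()+s.min())/2+v[:,0]*(q.max()+q.min())/2,"ang",np.degrees(np.arctan2(t[1],t[0])),"len",np.ptp(s),np.ptp(q))
u,v=proj("side",[562,-90,120])[0].astype(int)
cv2.imwrite("pics/r.png",cv2.resize(im[v-50:v+50,u-50:u+50],(600,600),interpolation=2))
E
```

```text
[5.55968644e+02 7.62429099e-02 2.43397709e+02] [ 0.21704109 -0.25230657 -0.92374046]
handles 54 [-11.21547461  94.73030729 113.92319886] [ 47.0954521  113.85995963 155.84881698]
side 59 z [187.5 190.4] mid [ 569.91140057 -198.73322829] ang 142.52718543768495 len 40.45495623080207 13.318665924095765
top 15 z [193.1 198. ] mid [ 570.78261837 -195.93443238] ang 141.1157073367183 len 38.03088896099139 10.42271570167783
```

View pics/r.png

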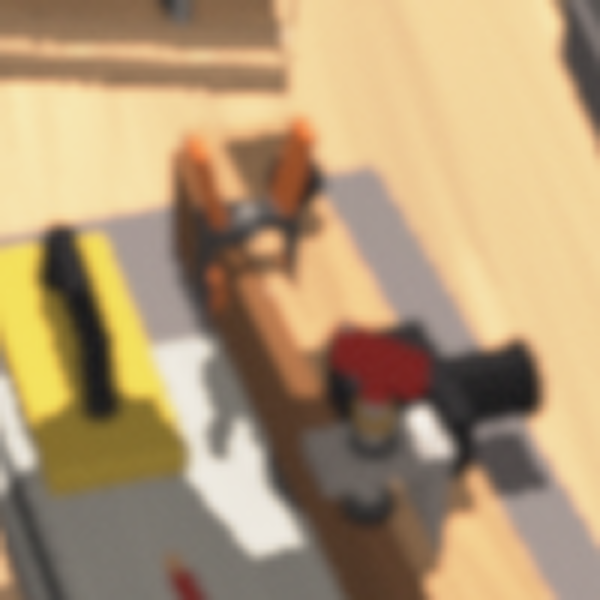

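The clamp is clipped upright over both fence and rail, with handles at (200,165) and (295,150). The red bar is at about (380,365). Next, over the thumb bar.

step_arm --series '[{"travel": [0.0165, 0.001, 0], "turn": 0, "jaw": 1}, {"travel": [0.0327, 0.0021, 0], "turn": 0, "jaw": 1}, {"travel": [0.0327, 0.0021, 0], "turn": 0, "jaw": 1}, {"travel": [0.0327, 0.0021, 0], "turn": 0, "jaw": 1}, {"travel": [0.0327, 0.0021, 0], "turn": 0, "jaw": 1}, {"travel": [0.0327, 0.0021, 0], "turn": 0, "jaw": 1}, {"travel": [0.0162, 0.001, 0], "turn": -6.8, "jaw": 1}, {"travel": [0, 0, 0], "turn": -6.8, "jaw": 1}, {"travel": [0, 0, 0], "turn": -6.8, "jaw": 1}, {"travel": [0, 0, 0], "turn": -6.8, "jaw": 1}, {"travel": [0, 0, 0], "turn": -6.8, "jaw": 1}, {"travel": [0, 0, 0], "turn": -6.8, "jaw": 1}, {"travel": [0, 0, 0], "turn": 0, "jaw": 1}, {"travel": [0, 0, 0], "turn": 0, "jaw": 1}]'

```text
t: 10.48
tool_pos: [568.9, -196.2, 238.1]
ee_rot: [2.939, -1.108, -0.003]
ft_force: [0.3, 0.2, -0.2]
grip_width: 85.4
grip_force: 0.0
```

```bash
python3 - <<'E'
from h import *
o=robot.get_obs(); r=o["ee_rot"]; print(o["tool_pos"],o["q"].round(3),2*np.degrees(np.arctan2(r[1],r[0])),o["torque"])
E
```

```text
[ 568.90926934 -196.2061773   238.0859764 ] [-0.008  0.248 -0.172 -0.    -1.152  0.858] -41.30044018156677 [-1.20229580e-02  2.62682204e-02 -9.28503636e-05]
```

step_arm --series '[{"travel": [0.0014, -0.0015, 0.02], "turn": 0, "jaw": 1}, {"travel": [0, 0, 0.017], "turn": 0, "jaw": 1}, {"travel": [0, 0, 0.01], "turn": 0, "jaw": 1}, {"travel": [0, 0, 0.01], "turn": 0, "jaw": 1}, {"travel": [0, 0, 0], "turn": 0, "jaw": 0.6}, {"travel": [0, 0, 0], "turn": 0, "jaw": 0.4}, {"travel": [0, 0, 0], "turn": 0, "jaw": 0.2}, {"travel": [0, 0, 0], "turn": 0, "jaw": 0}, {"travel": [0, 0, 0], "turn": 0, "jaw": 0}, {"travel": [0, 0, 0], "turn": 0, "jaw": 0}, {"travel": [0, 0, 0], "turn": 0, "jaw": 0}, {"travel": [0, 0, 0], "turn": 0, "jaw": 0}]' --newtons 40

```text
t: 11.48
tool_pos: [572.1, -195.7, 182.8]
ee_rot: [-2.941, 1.102, -0.003]
ft_force: [0.9, 3.7, 4.7]
grip_width: 12.5
grip_force: 42.0
```

```bash
cat > st.py <<'E'
from h import *
o=robot.get_obs(); r=o["ee_rot"]; print(o["t"],o["tool_pos"].round(2),"q6",o["q"][5].round(4),"thx",(2*np.degrees(np.arctan2(r[1],r[0]))).round(2),"F",o["ft_force"].round(2),"T",o["torque"].round(3),"tau6",o["tau"][5].round(3),o["grip_width"],o["grip_force"])
E
python3 st.py
```

```text
11.4833 [ 572.14 -195.67  182.82] q6 0.8611 thx 318.93 F [0.92 3.72 4.66] T [ 1.56  -0.337 -0.036] tau6 0.062 12.462538984168841 41.965730083175
```

step_arm --series '[{"travel": [0, 0, 6e-05], "turn": 6, "jaw": 0}, {"travel": [0, 0, 6e-05], "turn": 6, "jaw": 0}, {"travel": [0, 0, 6e-05], "turn": 6, "jaw": 0}, {"travel": [0, 0, 6e-05], "turn": 6, "jaw": 0}, {"travel": [0, 0, 6e-05], "turn": 6, "jaw": 0}, {"travel": [0, 0, 6e-05], "turn": 6, "jaw": 0}, {"travel": [0, 0, 6e-05], "turn": 6, "jaw": 0}, {"travel": [0, 0, 6e-05], "turn": 6, "jaw": 0}, {"travel": [0, 0, 6e-05], "turn": 6, "jaw": 0}, {"travel": [0, 0, 6e-05], "turn": 6, "jaw": 0}, {"travel": [0, 0, 6e-05], "turn": 6, "jaw": 0}, {"travel": [0, 0, 6e-05], "turn": 6, "jaw": 0}, {"travel": [0, 0, 6e-05], "turn": 6, "jaw": 0}, {"travel": [0, 0, 6e-05], "turn": 6, "jaw": 0}, {"travel": [0, 0, 6e-05], "turn": 6, "jaw": 0}, {"travel": [0, 0, 6e-05], "turn": 6, "jaw": 0}, {"travel": [0, 0, 0], "turn": 0, "jaw": 0}, {"travel": [0, 0, 0], "turn": 0, "jaw": 0}]'

```text
t: 12.98
tool_pos: [570.9, -195.7, 182.0]
ee_rot: [1.148, -2.924, -0.001]
ft_force: [-3.5, 5.4, 9.0]
grip_width: 12.6
grip_force: 42.4
```

```bash
python3 st.py
```

```text
12.9833 [ 570.88 -195.71  182.01] q6 -0.8151 thx -137.11 F [-3.46  5.4   9.  ] T [ 2.045  1.574 -0.056] tau6 -0.321 12.58666173752233 42.408718024380505
```

step_arm --series '[{"travel": [0, 0, 0], "turn": 5, "jaw": 0}, {"travel": [0, 0, 0], "turn": 5, "jaw": 0}, {"travel": [0, 0, 0], "turn": 5, "jaw": 0}, {"travel": [0, 0, 0], "turn": 0, "jaw": 0}]'

```text
t: 13.32
tool_pos: [570.8, -195.5, 182.0]
ee_rot: [0.75, -3.05, -0.001]
ft_force: [-4.3, 6.3, 9.4]
grip_width: 12.2
grip_force: 42.5
```

```bash
python3 st.py
```

```text
13.3167 [ 570.78 -195.49  181.98] q6 -1.0816 thx -152.38 F [-4.31  6.32  9.42] T [ 2.449  1.733 -0.033] tau6 -1.452 12.235488217556792 42.517518270760775
```

step_arm --series '[{"travel": [0, 0, 0], "turn": 4, "jaw": 0}, {"travel": [0, 0, 0], "turn": 4, "jaw": 0}, {"travel": [0, 0, 0], "turn": 0, "jaw": 0}]'

```text
t: 13.57
tool_pos: [570.7, -195.4, 182.0]
ee_rot: [0.537, -3.095, -0.001]
ft_force: [-4.0, 6.3, 9.7]
grip_width: 12.1
grip_force: 42.6
```

```bash
python3 st.py
```

```text
13.5667 [ 570.75 -195.38  181.97] q6 -1.2201 thx -160.32 F [-4.01  6.3   9.74] T [2.749 1.738 0.015] tau6 -1.135 12.140432759919452 42.573500303551555
```

step_arm --series '[{"travel": [0, 0, 0], "turn": 4, "jaw": 0}, {"travel": [0, 0, 0], "turn": 4, "jaw": 0}, {"travel": [0, 0, 0], "turn": 0, "jaw": 0}]'

```text
t: 13.82
tool_pos: [570.8, -195.2, 181.9]
ee_rot: [0.32, -3.125, -0.002]
ft_force: [-3.9, 6.7, 10.7]
grip_width: 12.0
grip_force: 42.6
```

```bash
python3 st.py
```

```text
13.8167 [ 570.75 -195.25  181.94] q6 -1.3597 thx -168.32 F [-3.87  6.71 10.74] T [ 3.025  1.778 -0.005] tau6 -1.136 12.040611495619617 42.61519099585712
```

```bash
python3 - <<'E'
from h import *
im,d=robot.snapshot("side"); u,v=proj("side",[571,-196,170])[0].astype(int)
cv2.imwrite("pics/w.png",cv2.resize(im[v-35:v+35,u-35:u+35],(630,600),interpolation=2))
E
```

```text
(no output)
```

View pics/w.png

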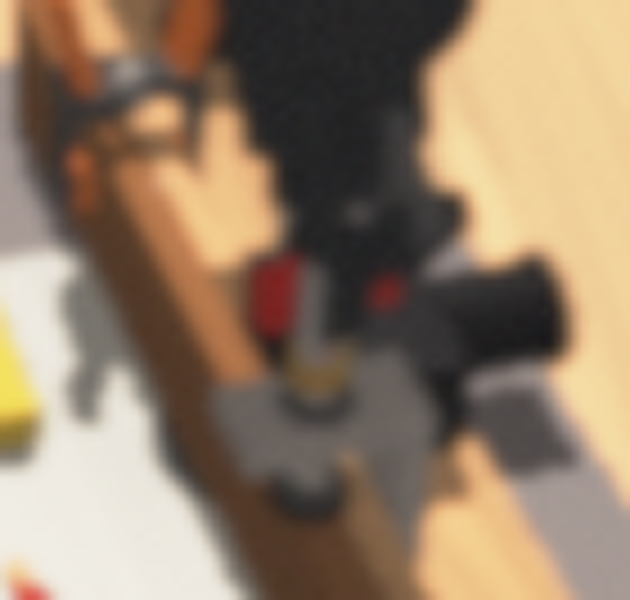

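The bar sits between the pads with its red ends at (275,300) and (385,290), lying along world x as the tool's angle says it should. It has turned with the gripper. I'll keep turning and watch the torque.

step_arm --series '[{"travel": [0, 0, 5e-05], "turn": 4, "jaw": 0}, {"travel": [0, 0, 5e-05], "turn": 4, "jaw": 0}, {"travel": [0, 0, 0], "turn": 0, "jaw": 0}]'

```text
t: 14.12
tool_pos: [571.2, -195.4, 182.0]
ee_rot: [0.104, -3.14, -0.0]
ft_force: [-3.4, 5.5, 9.1]
grip_width: 12.4
grip_force: 49.6
```

```bash
python3 st.py
```

```text
14.1167 [ 571.15 -195.41  181.96] q6 -1.498 thx -176.2 F [-3.4   5.46  9.12] T [2.616 1.282 1.08 ] tau6 -2.298 12.381791804896878 49.615502916276455
```

The torque has jumped to 1.08 N m, so the pad is seated. I'll ease back a little to find where the torque vanishes.

step_arm --series '[{"travel": [0, 0, 0], "turn": -2, "jaw": 0}, {"travel": [0, 0, 0], "turn": 0, "jaw": 0}]'

```text
t: 14.28
tool_pos: [571.0, -195.3, 181.9]
ee_rot: [0.167, -3.137, -0.001]
ft_force: [-3.7, 6.8, 9.4]
grip_width: 12.2
grip_force: 43.1
```

```bash
python3 st.py
```

```text
14.2833 [ 571.   -195.3   181.92] q6 -1.4575 thx -173.9 F [-3.73  6.82  9.36] T [2.829 1.48  0.547] tau6 -0.051 12.201672510284755 43.10719753615558
```

step_arm --series '[{"travel": [0, 0, 0], "turn": -2, "jaw": 0}, {"travel": [0, 0, 0], "turn": 0, "jaw": 0}]'

```text
t: 14.45
tool_pos: [571.0, -195.3, 181.9]
ee_rot: [0.221, -3.134, -0.001]
ft_force: [-3.2, 6.8, 10.4]
grip_width: 12.2
grip_force: 42.6
```

```bash
python3 st.py
```

```text
14.45 [ 570.99 -195.25  181.91] q6 -1.4232 thx -171.94 F [-3.17  6.81 10.41] T [2.885 1.536 0.046] tau6 0.481 12.201814937681196 42.60400922968984
```

step_arm --series '[{"travel": [0, 0, -6e-05], "turn": -6, "jaw": 0}, {"travel": [0, 0, -6e-05], "turn": -6, "jaw": 0}, {"travel": [0, 0, -6e-05], "turn": -6, "jaw": 0}, {"travel": [0, 0, -6e-05], "turn": -6, "jaw": 0}, {"travel": [0, 0, -6e-05], "turn": -6, "jaw": 0}, {"travel": [0, 0, -6e-05], "turn": -6, "jaw": 0}, {"travel": [0, 0, -6e-05], "turn": -6, "jaw": 0}, {"travel": [0, 0, -6e-05], "turn": -6, "jaw": 0}, {"travel": [0, 0, -6e-05], "turn": -6, "jaw": 0}, {"travel": [0, 0, -6e-05], "turn": -6, "jaw": 0}, {"travel": [0, 0, -6e-05], "turn": -6, "jaw": 0}, {"travel": [0, 0, -6e-05], "turn": -6, "jaw": 0}, {"travel": [0, 0, 0], "turn": -6, "jaw": 0}, {"travel": [0, 0, 0], "turn": -6, "jaw": 0}, {"travel": [0, 0, 0], "turn": -6, "jaw": 0}, {"travel": [0, 0, 0], "turn": 0, "jaw": 0}, {"travel": [0, 0, 0], "turn": 0, "jaw": 0}]'

```text
t: 15.87
tool_pos: [571.8, -195.9, 182.5]
ee_rot: [-2.37, 2.061, -0.001]
ft_force: [-0.2, 3.5, 5.3]
grip_width: 11.9
grip_force: 41.7
```

```bash
python3 st.py; python3 - <<'E'
from h import *
im,d=robot.snapshot("side"); u,v=proj("side",[562,-110,120])[0].astype(int)
cv2.imwrite("pics/z.png",cv2.resize(im[v-50:v+50,u-50:u+50],(600,600),interpolation=2))
E
```

```text
15.8667 [ 571.77 -195.85  182.46] q6 0.1463 thx 277.98 F [-0.19  3.45  5.33] T [1.358 0.152 0.036] tau6 0.319 11.882830703617369 41.74154554633844
```

View pics/z.png

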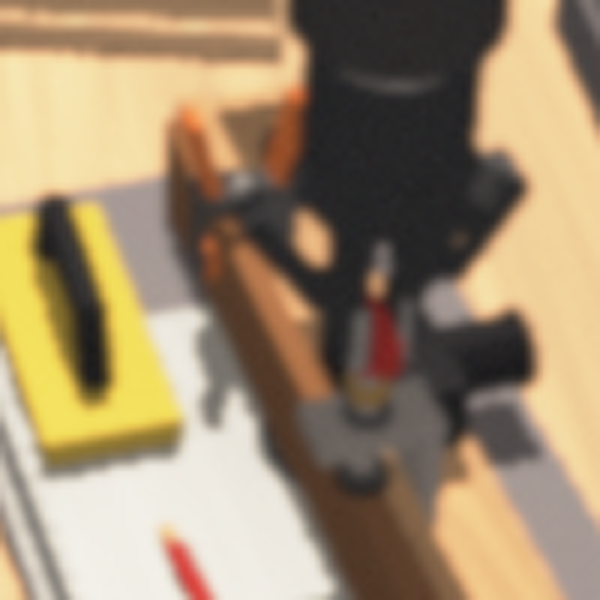

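The bar now lies along the fence with its red end at (385,335), gripped 90° off the seat. The seat angle matched the station's x axis, and the clamp is still on, so I'm handing in.

```bash
python3 -c "
from station import robot
print(robot.job_done())"
```

```text
the job is handed in; nothing more can be done
None
```

I handed the job in at about 16 s: the orange clamp pinches the rail to the fence, and the thumbscrew was seated on the rail, backed off about 90° and is still gripped; the hand-in gave no verdict.

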